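# Hang the fastener caddy on the balanced arm

## Task

Pick up the screw caddy by its wooden grip and, keeping it upright, hang it by its collar in the fork of the spring-balanced swing arm. The arm sinks under the weight: go down with it, still holding the grip, until the arm carries the whole caddy and has settled, and only then let go, so that it neither drops nor springs up. Leave the jar, the offcut and the wrench alone.

Things in the scene. Friction and masses are not known exactly. Their poses are not given: they have to be found in the camera images.
- caddy_grip (a point): Centre of the caddy's grip: a round upright wooden grip 28 mm across and 32 mm tall, at the top of the caddy. It lies 161 mm above the tray's bottom, 31 mm above the collar's underside; the grip's lower end is 9 mm above the collar's top. z is up along the stem, x along the tray's long side.
- caddy_collar (a point): Centre of the underside of the caddy's steel collar (disc 46 mm across, 6 mm thick), 130 mm above the tray's bottom: the face that comes to rest on the fork. Below it only the 12 mm stem, down to the tray. z is up along the stem.
- caddy: The caddy: open steel tray 130 mm (x) by 90 mm (y), 40 mm high, with screws in it, standing flat on the bench; an upright steel stem 12 mm thick in its middle carries the collar and, above that, the wooden grip. Weight 0.48 to 0.72 kg, balanced about the stem. Origin: centre of the tray's underside, z up.
- fork_seat (a point): Middle of the seat of the dark steel fork at the swing arm's free end, level with the prongs' top: where the collar's underside belongs, 260 mm above the bench when the arm is empty. x points level along the arm to the post: the stem enters the slot moving along +x, collar above the lips. z is up; a linkage keeps the fork level. The seat shifts less than 4 mm along x as the arm sinks.
- fork: The fork; its origin lies 60 mm behind the seat (towards the post), axes as the seat's. Slot 24 mm wide, open away from the post, closed 15 mm behind the seat. Prongs 16 mm wide, 10 mm thick, 56 mm over both; at their tips, 36 to 42 mm in front of the seat, upturned lips 8 mm high. An end block 50 mm wide stands 50 to 80 mm behind the seat and rises 14 mm above it.
- stand: The arm's fixed stand: 130 mm square foot plate and post, 268 mm tall. Origin under its middle on the bench; its -x axis points along the arm, whose bars reach out 300 mm to the fork; the seat is about 358 mm from the post's axis.
- swing_arm (a joint): How far the arm has sunk, rad: 0 at its upper stop (where it rests empty) to 0.55; 0.1 is about 30 mm at the fork. It begins to sink at about 1.7 N on the fork, then about 17 mm per newton; under the caddy it settles at roughly 0.16 to 0.30 depending on the weight. Lightly damped: let go too early or pushed too low, it swings.
- jar_mid (a point): Middle of a lidded glass jar, 60 mm across and 75 mm high, a bystander.
- offcut_mid (a point): Middle of a pine offcut, 90 x 55 x 38 mm, a bystander.
- wrench_grip (a point): Point on the handle of a 170 mm steel wrench lying on the bench, a bystander.
Mind the look-alikes: they are no part of the job. What is meant by the caddy is not orange or red, and is the larger of those in its own colour.

How it is judged:
By the outcome, as a careful person would: the job done as asked, in the order asked, and still so for the second after the job is handed in, with the robot touching nothing.
It also fails if it takes over 51 s, if anything falls off the work surface, if the arm or the gripper's body presses on something with over 40 N, if the wrist force passes 120 N, or if a joint passes its speed limit or range.

## Robot

A 7-joint arm with a two-finger parallel gripper is mounted at the origin on the work surface. World frame = base frame: x ahead of the robot, y to its left, z up, the work surface at z = 0. Lengths are in m, angles in rad, forces in N, time in s.
With the tool pointing down it reaches from about 0.4 to 0.75 m from the base axis. Payload 19.5 kg.
Tool frame: the origin (TCP) lies at the very end of the fingers, on their centre line; the grasp point (between the pads) lies robot.grip_depth behind it (robot.grip_depth is the distance from the TCP to the grasp point, in m); z points along the fingers, y is the line along which they close (so a half turn about z gives the same grasp; the last joint's range is limited). The gripper opens to 85 mm and grips with 20 to 120 N. Pads are 22 mm wide; open, the fingers measure 114 mm over their backs; the gripper's body (76 mm by 85 mm) begins 54 mm behind the grasp point. The pads swing forward as they close: fully open they stand 13 mm farther back than shut.
Start: joints at [-1.201, 0.707, -0.028, 1.485, 0.022, 0.951, -0.075], TCP at [0.23, 0.527, 0.231] pointing down, gripper open.
Joint ranges: [-2.71, 2.71], [-0.32, 2.16], [-1.57, 1.52], [0, 2.45], [-1.46, 4.6], [0, 2.02], [-2.83, 2.83]. Speed limits (rad/s): [1.89, 1.89, 2.57, 2.57, 3.01, 3.01, 3.01].

## Interface

Orientations are given as a unit quaternion [x, y, z, w].
In Python, from workcell import robot gives the robot as it stands.
- The arm moves only by the tool carry_out, never from a script. Its argument "deltas" is one flat list of numbers, 5 for each row, row after row: the opening, from 0 (shut) to 1 (fully open), then the shift along the tool's x, y, z in m, then the turn about the tool's z in rad. A call has 1 to 8 rows; each row shifts and turns the commanded pose from where the row before left it, along the tool's axes as they then stand; what a row does not reach is not made up. A row lasts 1/12 s, in which the tool goes at most 41.7 mm and 7.16 degrees, less where a joint would pass 70% of its speed; a pose out of reach is approached as far as the arm can. A call with a gripper value outside its range is refused whole. The fingers move at their own pace and stop on an object; "newtons" is the grip in N (left out, the last holds). Time passes only in rows, so rows that do not move let the fingers close. It gives the time, the measured TCP pose, the force, the opening and the grip force at its end, in the units of the state.
- robot.state(): the state, without advancing time (a new reading comes with each control period).
- robot.grab_frame(name): name is "scene" or "side" or "wrist"; returns the picture (400x640x3 uint8, blue, green, red); there is no depth.
- robot.get_calibration(name): a dict with "vfov" (degrees; the focal length in pixels is half the picture's height over the tangent of half this angle, whatever the lens; pixels are square), "cx", "cy" (the principal point, pixels), "R" (3x3) and "t" (3): a world point X has camera coordinates R X + t; the wrist camera has in their place "hand_eye" (4x4, takes a point from camera to tool coordinates, whose origin is the TCP and whose axes are the flange's). Camera axes: x right, y down, z forward; pixel columns grow to the right and rows downward; lengths in m; the calibration is good to about 2 mm. The wrist camera is an equidistant fisheye: a pixel r from the principal point sees the ray r / f radians off the axis. A picture is of the moment at which its call begins: read the wrist's pose just before it. get_calibration takes no time and is no camera call.
- robot.hand_in(): hands the job in; it is judged then, once.
The state is a dict: "clock": time; "joint_positions": joint angles; "joint_velocities": joint speeds; "joint_torque": joint torques, N m; "eef_pos": TCP position; "ee_rot": TCP orientation; "wrist_force": force on the tool from outside, world axes, zero at the start; "torque": the same for the moment, N m; "grip_width": finger opening in m; "grasp_force": force on a finger pad.
Only numpy, scipy, OpenCV 4.12 (cv2) and the standard library are available. Lean on these libraries where they do the work, as an engineer would, in place of code of your own. Each camera call takes 0.05 s, during which the arm holds its last target. There are 200 camera calls.

## Working session

There is one attempt and no reset: what is moved stays moved. The work goes in short steps, Python scripts to look and compute and a tool call to move; the robot and the scene stay as the last step left them, time stands still between calls to the robot, and variables do not carry over. Pictures are saved under pics/ and viewed, at most 10 in all, crops included, and the job is handed in when it is done.

Besides the shell and the picture viewer there is one more tool, called after "Emit:" as name(argument=value, ...) on one line, values as JSON. carry_out: Moves the arm, as the interface text tells. Its arguments: {"type":"object","properties":{"deltas":{"type":"array"},"newtons":{"type":"number"}},"required":["deltas"]}

```bash
mkdir -p pics
python3 - <<'E'
from workcell import robot
import cv2,numpy as np
s=robot.state();print(s['clock'],s['eef_pos'],s['ee_rot'],s['grip_width'],robot.grip_depth)
for n in('scene','side','wrist'):
    cv2.imwrite(f'pics/{n}0.png',robot.grab_frame(n)); print(n,robot.get_calibration(n))
E
```

```text
0.0 [0.23006946 0.52668963 0.23084822] [ 2.04476141e-01  9.78871403e-01 -5.25821231e-04 -8.66717596e-05] 0.08563282264702321 0.0187
scene {'vfov': 50.51604123617407, 'cx': 317.80313855373277, 'cy': 196.48225906445697, 'R': array([[ 1.60102565e-01,  9.87100384e-01,  3.37889134e-05],
       [ 8.04562444e-01, -1.30476026e-01, -5.79357644e-01],
       [-5.71879744e-01,  9.27838303e-02, -8.15073444e-01]]), 't': array([-0.05763718, -0.34790137,  1.61745864])}
side {'vfov': 46.59383772884004, 'cx': 319.1324332459663, 'cy': 204.7118976673374, 'R': array([[ 0.89296391, -0.45012402,  0.00195416],
       [-0.35379077, -0.70452714, -0.61520208],
       [ 0.27829399,  0.54866189, -0.78836704]]), 't': array([-0.51032996,  0.28511098,  1.60689487])}
wrist {'vfov': 65.70646984690485, 'cx': 323.42465392828035, 'cy': 199.91721009636476, 'hand_eye': array([[-3.99536351e-05, -9.63691574e-01, -2.67017880e-01,
         6.81141076e-02],
       [ 9.99999864e-01,  1.00125852e-04, -5.10992259e-04,
        -4.36423595e-04],
       [ 5.19174328e-04, -2.67017864e-01,  9.63691439e-01,
        -1.43037039e-01],
       [ 0.00000000e+00,  0.00000000e+00,  0.00000000e+00,
         1.00000000e+00]])}
```

View pics/scene0.png

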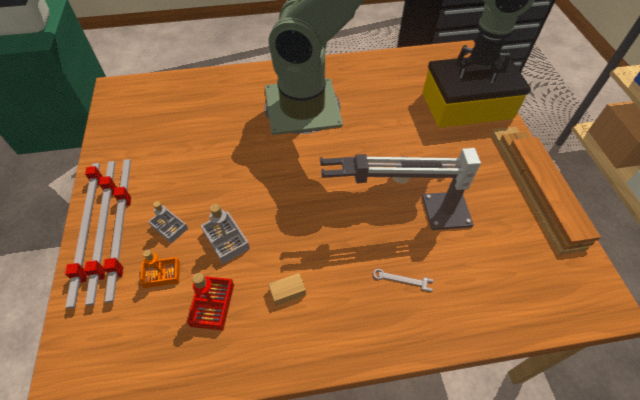

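View pics/side0.png

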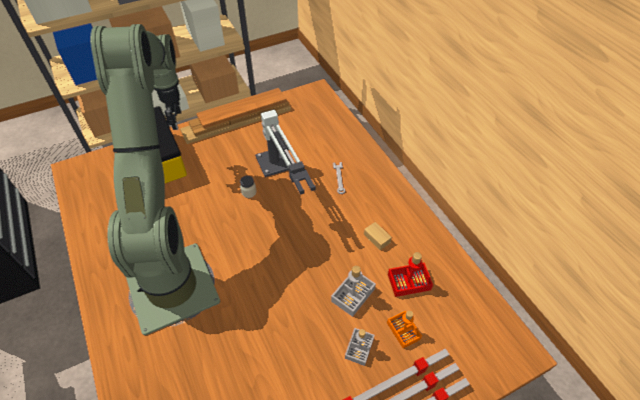

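The scene view shows the large grey caddy with its grip near (216,212) and the fork tips near (322,168). In the side view they are near (355,273) and (306,189). I'll enlarge both.

Run:
```python
import cv2,numpy as np
a=cv2.imread('pics/scene0.png');b=cv2.imread('pics/side0.png')
c=lambda i,x,y:cv2.resize(i[y:y+60,x:x+80],(400,300),interpolation=cv2.INTER_CUBIC)
cv2.imwrite('pics/crop.png',np.vstack([np.hstack([c(a,190,200),c(a,310,140)]),np.hstack([c(b,320,258),c(b,260,145)])]))
```

```text
(no output)
```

View pics/crop.png

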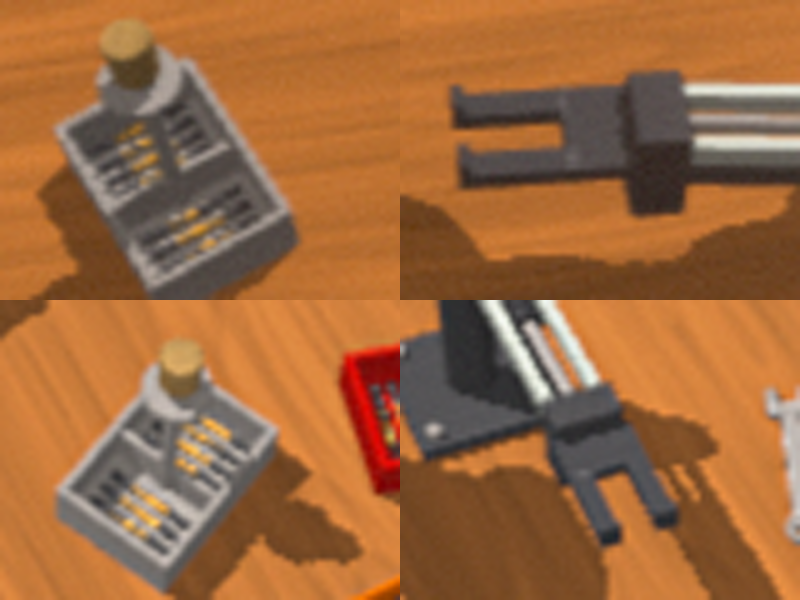

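```bash
cat > h.py <<'E'
from workcell import robot
import numpy as np,cv2
from scipy.spatial.transform import Rotation as Ro
def ray(n,p,st=None):
    c=robot.get_calibration(n);f=200/np.tan(np.radians(c['vfov']/2))
    d=np.array([p[0]-c['cx'],p[1]-c['cy']])/f
    if n!='wrist':
        R=np.array(c['R']);return -R.T@c['t'],R.T@np.r_[d,1]
    th=np.hypot(*d);v=np.r_[d/th*np.sin(th),np.cos(th)]
    H=np.array(c['hand_eye']);T=Ro.from_quat(st['ee_rot']).as_matrix()
    return T@H[:3,3]+st['eef_pos'],T@H[:3,:3]@v
def plane(n,p,z,st=None):
    o,d=ray(n,p,st);return o+d*(z-o[2])/d[2]
def tri(a,b):
    A=[];y=[]
    for o,d in(a,b):
        d=d/np.linalg.norm(d);P=np.eye(3)-np.outer(d,d);A.append(P);y.append(P@o)
    return np.linalg.lstsq(np.vstack(A),np.hstack(y),rcond=None)[0]
E
python3 - <<'E'
from h import *
np.set_printoptions(precision=4,suppress=True)
def both(nm,p,q,z): print(nm,plane('scene',p,z),plane('side',q,z),tri(ray('scene',p),ray('side',q)))
both('griptop',(215.4,207.4),(356.6,268.2),.177)
both('slotend',(342.2,166.8),(301,179.6),.26)
both('lips',(322.2,166),(307.3,189),.265)
s=lambda x,y:(190+x/5,200+y/5); t=lambda x,y:(320+x/5,258+(y-300)/5)
for p in((60,128),(185,62),(292,212),(150,285)): print('rim',plane('scene',s(*p),.04))
for p in((62,492),(165,560),(275,430)): print('rimside',plane('side',t(*p),.04))
both('jar',(400,174),(248,184),.06)
print('post foot',plane('scene',(447,210),0),plane('side',(270,162),0))
both('posttop',(469,157),(269,117),.268)
E
```

```text
griptop [ 0.5463 -0.3073  0.177 ] [ 0.5477 -0.3066  0.177 ] [ 0.5472 -0.3071  0.1783]
slotend [0.5294 0.037  0.26  ] [0.5208 0.0364 0.26  ] [0.5233 0.0396 0.2538]
lips [ 0.5224 -0.0148  0.265 ] [ 0.52   -0.0141  0.265 ] [ 0.5207 -0.0139  0.2636]
rim [ 0.5083 -0.3726  0.04  ]
rim [ 0.473  -0.2976  0.04  ]
rim [ 0.5874 -0.2403  0.04  ]
rim [ 0.6217 -0.3228  0.04  ]
rimside [ 0.4703 -0.2986  0.04  ]
rimside [ 0.5075 -0.3718  0.04  ]
rimside [ 0.6205 -0.3225  0.04  ]
jar [0.4279 0.2537 0.06  ] [0.3952 0.2688 0.06  ] [0.4027 0.2728 0.0386]
post foot [0.5477 0.3832 0.    ] [0.536  0.3929 0.    ]
posttop [0.5565 0.3711 0.268 ] [0.5441 0.3659 0.268 ] [0.5481 0.3776 0.2572]
```

The views agree to a few mm: caddy at (0.547, -0.307), grip top at z≈0.178, seat near (0.523, 0.023), arm pointing about 3.6° off +y. I'll raise the tool and turn it so the fingers close across the fork.

Emit:
carry_out(deltas=[0.7, 0, 0, -0.02, 0.122, 0.7, 0, 0, -0.02, 0.122, 0.7, 0, 0, -0.02, 0.122, 0.7, 0, 0, -0.02, 0.122, 0.7, 0, 0, -0.02, 0.122, 0.7, 0, 0, -0.02, 0.122, 0.7, 0, 0, -0.02, 0.122, 0.7, 0, 0, -0.02, 0.122], newtons=50)

```text
clock: 0.82
eef_pos: [0.23, 0.5267, 0.3922]
ee_rot: [0.642, 0.767, -0.0, 0.0]
wrist_force: [-0.3, -0.4, 0.4]
grip_width: 0.0598
grasp_force: 0.0
```

Emit:
carry_out(deltas=[0.7, 0, 0, 0, 0.122, 0.7, 0, 0, 0, 0.122])

```text
clock: 0.98
eef_pos: [0.2302, 0.5271, 0.392]
ee_rot: [0.73, 0.683, 0.0, -0.0]
wrist_force: [-0.0, 0.4, -1.4]
grip_width: 0.0598
grasp_force: 0.0
```

Emit:
carry_out(deltas=[0.7, -0.034, 0.0155, 0, 0, 0.7, -0.034, 0.0155, 0, 0, 0.7, -0.034, 0.0155, 0, 0, 0.7, -0.034, 0.0155, 0, 0, 0.7, -0.034, 0.0155, 0, 0, 0.7, -0.034, 0.0155, 0, 0, 0.7, -0.034, 0.0155, 0, 0, 0.7, -0.034, 0.0155, 0, 0])

```text
clock: 1.65
eef_pos: [0.3374, 0.2461, 0.3913]
ee_rot: [0.728, 0.685, -0.0, -0.0]
wrist_force: [1.6, 0.3, -0.5]
grip_width: 0.0602
grasp_force: 0.0
```

Emit:
carry_out(deltas=[0.7, -0.034, 0.0175, 0, 0, 0.7, -0.034, 0.0175, 0, 0, 0.7, -0.034, 0.0175, 0, 0, 0.7, -0.034, 0.0175, 0, 0, 0.7, -0.034, 0.0175, 0, 0, 0.7, -0.034, 0.0175, 0, 0, 0.7, -0.034, 0.0175, 0, 0, 0.7, 0, 0, 0, 0])

```text
clock: 2.32
eef_pos: [0.4463, -0.0037, 0.3912]
ee_rot: [0.731, 0.682, -0.001, 0.001]
wrist_force: [-0.8, -0.1, -0.4]
grip_width: 0.0597
grasp_force: 0.0
```

Run:
```python
from h import *
import json
s=robot.state();cv2.imwrite('pics/w1.png',robot.grab_frame('wrist'))
json.dump({k:list(s[k]) for k in('eef_pos','ee_rot')},open('w1.json','w'))
print(s['eef_pos'],s['ee_rot'],s['joint_velocities'])
```

```text
[ 0.44631983 -0.00370801  0.39124441] [ 0.73115589  0.68220896 -0.00079836  0.00116879] [-0.12238882 -0.03317519 -0.05782557  0.05545883  0.00204259 -0.01289136
 -0.15040513]
```

View pics/w1.png

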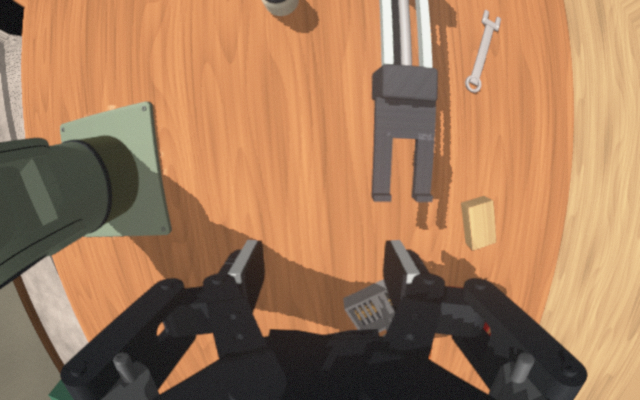

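The wrist view shows the fork, with the slot's closed end near (403.5,138) and the lip tips near (382,196) and (423,196).

Run:
```python
from h import *
import json
np.set_printoptions(precision=4,suppress=True)
s=json.load(open('w1.json'));s={k:np.array(v) for k,v in s.items()}
im=cv2.imread('pics/w1.png');g=im.max(2)
for y in (145,160,175,188): 
    r=(g[y,350:460]<100).astype(int); e=np.flatnonzero(np.diff(r))+350.5
    print(y,e,[plane('wrist',(x+.5,y),.26,s)[:2] for x in e])
for x in (398,403,409): 
    r=(g[115:165,x]<100).astype(int);e=np.flatnonzero(np.diff(r))+115.5;print(x,e,[plane('wrist',(x,y+.5),.26,s)[:2] for y in e])
for x in (382,423):
    r=(g[170:215,x]<100).astype(int);e=np.flatnonzero(np.diff(r))+170.5;print(x,e,[plane('wrist',(x,y+.5),.268,s)[:2] for y in e])
```

```text
145 [374.5 375.5 415.5 418.5 423.5 424.5] [array([0.4945, 0.0348]), array([0.4954, 0.0347]), array([0.5328, 0.0332]), array([0.5357, 0.0331]), array([0.5406, 0.0329]), array([0.5416, 0.0329])]
160 [373.5 374.5 414.5 417.5] [array([0.493 , 0.0213]), array([0.494 , 0.0212]), array([0.5316, 0.0193]), array([0.5345, 0.0192])]
175 [413.5 416.5] [array([0.5305, 0.0053]), array([0.5334, 0.0051])]
188 [372.5 373.5 412.5 415.5] [array([ 0.4912, -0.0046]), array([ 0.4922, -0.0047]), array([ 0.5295, -0.0071]), array([ 0.5325, -0.0072])]
398 [] []
403 [] []
409 [124.5 125.5] [array([0.5267, 0.0516]), array([0.5266, 0.0507])]
382 [192.5 195.5] [array([ 0.4981, -0.0078]), array([ 0.4981, -0.0106])]
423 [192.5 195.5] [array([ 0.5369, -0.0103]), array([ 0.537 , -0.0132])]
```

Run:
```python
from h import *
import json
np.set_printoptions(precision=4,suppress=True)
s=json.load(open('w1.json'));s={k:np.array(v) for k,v in s.items()}
im=cv2.imread('pics/w1.png');g=cv2.cvtColor(im,cv2.COLOR_BGR2HSV)[...,1]
E=lambda v,o:np.flatnonzero(np.diff((v<110).astype(int)))+o+1
print(g[160,365:440:3],im[160,403],im[160,382])
for y in (145,160,175,188): print(y,[(x,plane('wrist',(x-.5,y),.26,s)[:2]) for x in E(g[y,350:460],350)])
for x in (398,403,409): print(x,[(y,plane('wrist',(x,y-.5),.26,s)[:2]) for y in E(g[115:165,x],115)])
for x in (382,423): print(x,[(y,plane('wrist',(x,y-.5),.268,s)[:2]) for y in E(g[170:215,x],170)])
```

```text
[140 141 144  41  24  17  19  17  22 125 143 140 145 140 145 142 127  26
  17  17  15  19  17 131 139] [100 149 220] [ 98 100 106]
145 [(np.int64(374), array([0.4931, 0.0349])), (np.int64(393), array([0.5106, 0.034 ])), (np.int64(415), array([0.5313, 0.0332])), (np.int64(434), array([0.55  , 0.0326]))]
160 [(np.int64(373), array([0.4917, 0.0213])), (np.int64(392), array([0.5092, 0.0204])), (np.int64(414), array([0.5301, 0.0194])), (np.int64(434), array([0.5499, 0.0186]))]
175 [(np.int64(372), array([0.4902, 0.0076])), (np.int64(391), array([0.5079, 0.0066])), (np.int64(413), array([0.529 , 0.0054])), (np.int64(433), array([0.549 , 0.0043]))]
188 [(np.int64(372), array([ 0.4898, -0.0045])), (np.int64(390), array([ 0.5067, -0.0056])), (np.int64(412), array([ 0.528, -0.007])), (np.int64(432), array([ 0.5481, -0.0082]))]
398 [(np.int64(139), array([0.5159, 0.0397]))]
403 [(np.int64(139), array([0.5206, 0.0396]))]
409 [(np.int64(139), array([0.5262, 0.0394]))]
382 [(np.int64(202), array([ 0.498 , -0.0157]))]
423 [(np.int64(203), array([ 0.5371, -0.0194]))]
```

The seat measures (0.521, 0.024) with a yaw of about 3.5°, and the slot end to tips distance is 57 mm as specified. Next is the caddy.

Emit:
carry_out(deltas=[0.7, -0.0345, 0.014, 0.008, 0, 0.7, -0.0345, 0.014, 0.008, 0, 0.7, -0.0345, 0.014, 0.008, 0, 0.7, -0.0345, 0.014, 0.008, 0, 0.7, -0.0345, 0.014, 0.008, 0, 0.7, -0.0345, 0.014, 0.008, 0, 0.7, -0.0345, 0.014, 0.008, 0, 0.7, -0.0195, 0.0095, 0.008, 0])

```text
clock: 3.03
eef_pos: [0.5366, -0.267, 0.3264]
ee_rot: [0.729, 0.685, -0.001, -0.0]
wrist_force: [-0.2, 0.3, 0.4]
grip_width: 0.0598
grasp_force: 0.0
```

Emit:
carry_out(deltas=[0.7, 0, 0, 0, 0, 0.7, 0, 0, 0, 0, 0.7, 0, 0, 0, 0])

```text
clock: 3.28
eef_pos: [0.5367, -0.2629, 0.3275]
ee_rot: [0.728, 0.686, 0.0, -0.0]
wrist_force: [0.5, 0.6, 0.4]
grip_width: 0.0595
grasp_force: 0.0
```

Run:
```python
from h import *
import json
s=robot.state();cv2.imwrite('pics/w2.png',robot.grab_frame('wrist'))
json.dump({k:list(s[k]) for k in('eef_pos','ee_rot')},open('w2.json','w'))
print(s['eef_pos'],s['ee_rot'],s['wrist_force'])
```

```text
[ 0.53671482 -0.26293085  0.32746068] [ 7.27938808e-01  6.85642047e-01  2.23737079e-04 -1.58790915e-04] [0.53033761 0.62467602 0.39550122]
```

View pics/w2.png

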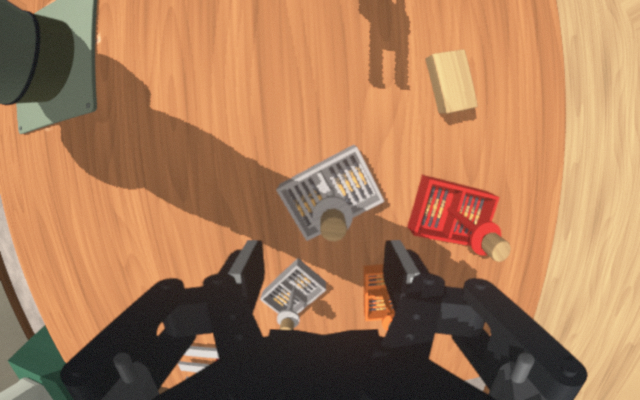

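The caddy grip top is near (333,230).

Run:
```python
from h import *
import json
s=json.load(open('w2.json'));s={k:np.array(v) for k,v in s.items()}
im=cv2.imread('pics/w2.png');h=cv2.cvtColor(im,cv2.COLOR_BGR2HSV)
print(h[205:250:3,333].tolist());print(h[230,310:356:3].tolist())
for p in((333,230),(333,232)):
    w=plane('wrist',p,.177,s);d=Ro.from_quat(s['ee_rot']).inv().apply(w-s['eef_pos']);print(w,d)
```

```text
[[10, 18, 130], [13, 50, 118], [16, 97, 103], [15, 96, 101], [17, 101, 119], [17, 100, 132], [16, 101, 136], [17, 101, 141], [17, 101, 142], [18, 104, 137], [16, 101, 139], [17, 103, 151], [14, 124, 144], [12, 136, 141], [12, 135, 144]]
[[15, 21, 96], [10, 24, 95], [10, 23, 101], [9, 31, 131], [17, 102, 143], [16, 102, 147], [17, 106, 147], [17, 101, 147], [17, 102, 142], [16, 102, 143], [17, 103, 141], [18, 103, 144], [15, 110, 127], [12, 128, 132], [13, 138, 140], [13, 131, 138]]
[ 0.54297078 -0.30910235  0.177     ] [-0.04579662  0.00899398  0.15043649]
[ 0.54286246 -0.31128263  0.177     ] [-0.04797948  0.00901622  0.1504353 ]
```

Emit:
carry_out(deltas=[0.7, -0.0215, 0.0053, 0.02, 0, 0.7, -0.0215, 0.0053, 0.02, 0, 0.7, 0, 0, 0.03, 0, 0.7, 0, 0, 0.03, 0, 0.7, 0, 0, 0.02, 0, 0.7, 0, 0, 0, 0, 0.7, 0, 0, 0, 0])

```text
clock: 3.92
eef_pos: [0.5448, -0.3069, 0.2081]
ee_rot: [0.728, 0.686, 0.0, -0.0]
wrist_force: [-0.9, 0.4, 1.1]
grip_width: 0.0597
grasp_force: 0.0
```

Emit:
carry_out(deltas=[0.7, 0, 0, 0.02, 0, 0.7, 0, 0, 0.015, 0, 0.7, 0, 0, 0.015, 0, 0.7, 0, 0, 0.01, 0, 0.7, 0, 0, 0.005, 0, 0.7, 0, 0, 0, 0])

```text
clock: 4.42
eef_pos: [0.5447, -0.3077, 0.1427]
ee_rot: [0.728, 0.685, 0.0, 0.0]
wrist_force: [0.8, -0.2, -0.1]
grip_width: 0.06
grasp_force: 0.0
```

Run:
```python
from h import *
s=robot.state();print(s['eef_pos'],s['wrist_force'])
a=robot.grab_frame('side');w=robot.grab_frame('wrist')
c=lambda i,x,y:cv2.resize(i[y:y+120,x:x+160],(400,300),interpolation=cv2.INTER_CUBIC)
cv2.imwrite('pics/g.png',np.hstack([c(a,280,200),c(w,240,180)]))
```

```text
[ 0.54466908 -0.3076762   0.14271002] [ 0.78072718 -0.15730073 -0.11127822]
```

View pics/g.png

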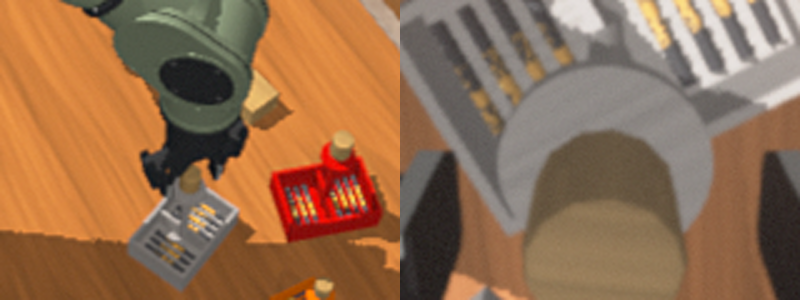

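The grip is centred between the fingers (grip 525–687, pads 455 and 765). Closing now.

Emit:
carry_out(deltas=[0.15, 0, 0, 0, 0, 0.15, 0, 0, 0, 0, 0.15, 0, 0, 0, 0, 0.15, 0, 0, 0, 0, 0.15, 0, 0, 0, 0, 0.15, 0, 0, 0, 0, 0.15, 0, 0, 0, 0], newtons=50)

```text
clock: 5.1
eef_pos: [0.5443, -0.308, 0.143]
ee_rot: [0.728, 0.685, -0.0, 0.0]
wrist_force: [-3.6, 1.0, 6.5]
grip_width: 0.027
grasp_force: 49.1
```

Emit:
carry_out(deltas=[0.0, 0, 0, 0, 0, 0.0, 0, 0, 0, 0, 0, 0, 0, -0.005, 0, 0, 0, 0, -0.01, 0, 0, 0, 0, -0.01, 0, 0, 0, 0, -0.01, 0, 0, 0, 0, 0, 0, 0, 0, 0, 0, 0])

```text
clock: 5.77
eef_pos: [0.5446, -0.3079, 0.178]
ee_rot: [0.728, 0.685, 0.0, 0.001]
wrist_force: [-0.2, -0.3, -5.4]
grip_width: 0.0271
grasp_force: 49.8
```

Emit:
carry_out(deltas=[0, 0, 0, -0.015, 0, 0, 0, 0, -0.02, 0, 0, 0, 0, -0.02, 0, 0, 0, -0.005, -0.02, 0, 0, 0, -0.01, -0.02, 0, 0, 0, -0.012, -0.02, 0, 0, 0.005, -0.01, -0.01, 0, 0, 0.01, -0.0065, 0, 0])

```text
clock: 6.43
eef_pos: [0.501, -0.2914, 0.3041]
ee_rot: [0.729, 0.685, -0.0, 0.001]
wrist_force: [-0.7, -1.0, -5.1]
grip_width: 0.0268
grasp_force: 50.4
```

Emit:
carry_out(deltas=[0, 0.015, 0, 0, 0, 0, 0.02, 0, 0, 0, 0, 0.025, 0, 0, 0, 0, 0.025, 0, 0, 0, 0, 0.025, 0, 0, 0, 0, 0.025, 0, 0, 0, 0, 0.02, 0, 0, 0, 0, 0.015, 0, 0, 0])

```text
clock: 7.1
eef_pos: [0.5123, -0.1183, 0.302]
ee_rot: [0.728, 0.686, 0.0, -0.0]
wrist_force: [0.2, 0.7, -4.2]
grip_width: 0.0269
grasp_force: 50.4
```

Emit:
carry_out(deltas=[0, 0.01, 0, 0, 0, 0, 0.005, 0, 0, 0, 0, 0, 0, 0, 0, 0, 0, 0, 0, 0, 0, 0, 0, 0, 0, 0, 0, 0, 0, 0])

```text
clock: 7.6
eef_pos: [0.5131, -0.1064, 0.3023]
ee_rot: [0.729, 0.685, -0.0, 0.0]
wrist_force: [0.1, 0.5, -5.9]
grip_width: 0.0267
grasp_force: 50.4
```

Run:
```python
from h import *
s=robot.state();print(s['eef_pos'],s['wrist_force'])
a=robot.grab_frame('side');w=robot.grab_frame('wrist')
cv2.imwrite('pics/i.png',np.hstack([cv2.resize(a[120:280,240:400],(400,400),interpolation=cv2.INTER_CUBIC),cv2.resize(w[40:300,200:460],(400,400),interpolation=cv2.INTER_CUBIC)]))
```

```text
[ 0.51306673 -0.10642834  0.30230058] [ 0.06245462  0.46463098 -5.93347139]
```

View pics/i.png

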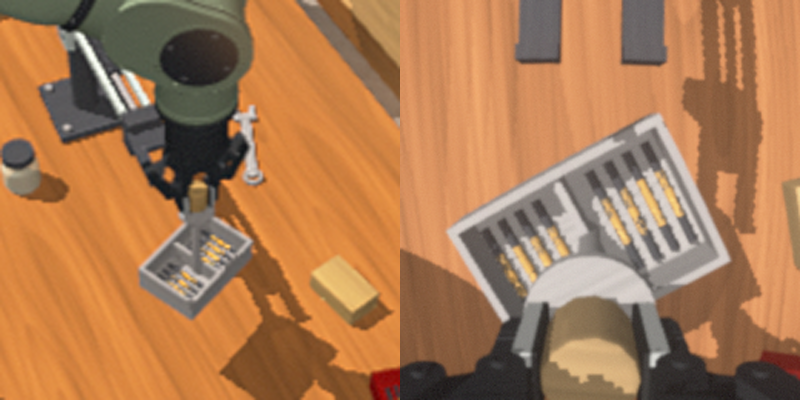

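The slot centre (591.5) lines up with the collar and grip (590). Moving in along the slot.

Emit:
carry_out(deltas=[0, 0.01, 0, 0, 0, 0, 0.02, 0, 0, 0, 0, 0.02, 0, 0, 0, 0, 0.02, 0, 0, 0, 0, 0.02, 0, 0, 0, 0, 0.02, 0, 0, 0, 0, 0.013, 0, 0, 0, 0, 0.007, 0, 0, 0])

```text
clock: 8.37
eef_pos: [0.5211, 0.0263, 0.3022]
ee_rot: [0.728, 0.686, 0.0, -0.0]
wrist_force: [0.3, 0.3, -5.9]
grip_width: 0.0272
grasp_force: 50.4
```

Emit:
carry_out(deltas=[0, 0, 0, 0, 0, 0, 0, 0, 0, 0, 0, 0, 0, 0, 0, 0, 0, 0, 0, 0, 0, 0, 0, 0, 0])

```text
clock: 8.78
eef_pos: [0.5211, 0.0235, 0.3024]
ee_rot: [0.729, 0.685, -0.0, 0.0]
wrist_force: [-0.4, -0.0, -5.4]
grip_width: 0.0265
grasp_force: 50.4
```

Run:
```python
from h import *
s=robot.state();print(s['eef_pos'],s['wrist_force'])
a=robot.grab_frame('scene');w=robot.grab_frame('wrist')
cv2.imwrite('pics/j.png',np.hstack([cv2.resize(a[100:260,250:410],(400,400),interpolation=cv2.INTER_CUBIC),cv2.resize(w[40:300,200:460],(400,400),interpolation=cv2.INTER_CUBIC)]))
```

```text
[0.52111553 0.02345974 0.30237306] [-0.35908682 -0.00774607 -5.41185035]
```

View pics/j.png

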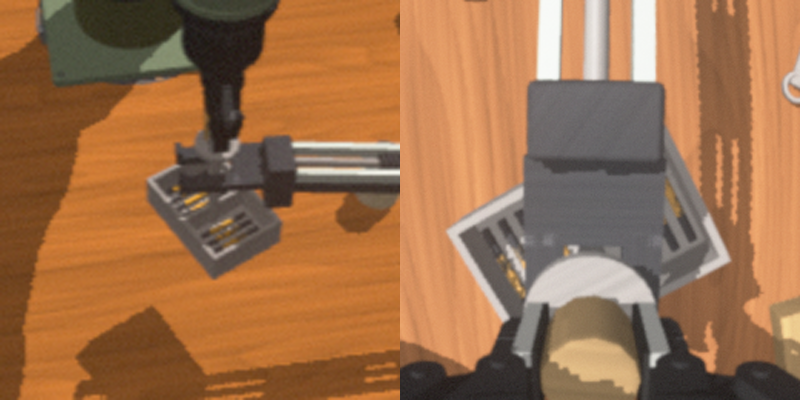

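The stem is in the slot with the collar above the seat and inside the lips. Lowering onto the fork.

Emit:
carry_out(deltas=[0, 0, 0, 0.008, 0, 0, 0, 0, 0.008, 0, 0, 0, 0, 0.006, 0, 0, 0, 0, 0.005, 0, 0, 0, 0, 0.005, 0, 0, 0, 0, 0.005, 0, 0, 0, 0, 0.005, 0, 0, 0, 0, 0.005, 0])

```text
clock: 9.55
eef_pos: [0.5212, 0.024, 0.2549]
ee_rot: [0.728, 0.685, 0.0, 0.0]
wrist_force: [0.8, -1.7, -2.2]
grip_width: 0.0262
grasp_force: 50.7
```

Emit:
carry_out(deltas=[0, 0, 0, 0.005, 0, 0, 0, 0, 0.005, 0, 0, 0, 0, 0.004, 0, 0, 0, 0, 0.003, 0, 0, 0, 0, 0.002, 0, 0, 0, 0, 0.001, 0, 0, 0, 0, 0, 0, 0, 0, 0, 0, 0])

```text
clock: 10.22
eef_pos: [0.5212, 0.0242, 0.2354]
ee_rot: [0.728, 0.685, 0.0, 0.0]
wrist_force: [0.7, -1.7, -1.5]
grip_width: 0.0267
grasp_force: 50.8
```

```bash
cat > f.py <<'E'
from h import *
F=[];Z=[]
for i in range(16):
    robot.grab_frame('side');s=robot.state();F.append(np.r_[s['wrist_force'],s['torque']]);Z.append(s['eef_pos'])
print(s['clock'],np.mean(Z,0).round(4),np.mean(F,0).round(2),np.std(F,0).round(2))
E
python3 f.py
```

```text
11.0167 [0.5212 0.0242 0.2354] [ 0.37 -2.58 -1.32 -0.55 -0.18 -0.03] [0.43 0.52 0.48 0.02 0.05 0.03]
```

Emit:
carry_out(deltas=[0, -0.0005, 0, 0.002, 0, 0, -0.0005, 0, 0.003, 0, 0, -0.0005, 0, 0.003, 0, 0, -0.0005, 0, 0.003, 0, 0, 0, 0, 0.002, 0, 0, 0, 0, 0.001, 0, 0, 0, 0, 0, 0, 0, 0, 0, 0, 0])

```text
clock: 11.68
eef_pos: [0.5209, 0.0223, 0.2213]
ee_rot: [0.728, 0.685, -0.0, -0.0]
wrist_force: [-0.7, 2.9, -0.6]
grip_width: 0.0264
grasp_force: 50.9
```

```bash
python3 f.py
```

```text
12.4833 [0.5209 0.0222 0.2213] [-1.22  2.82 -0.19  0.66  0.2   0.04] [0.49 0.52 0.42 0.03 0.05 0.03]
```

Emit:
carry_out(deltas=[0, 0.0005, 0, 0.001, 0, 0, 0.0005, 0, 0.001, 0, 0, 0, 0, 0.001, 0, 0, 0, 0, 0, 0, 0, 0, 0, 0, 0])

```text
clock: 12.9
eef_pos: [0.5211, 0.0229, 0.2183]
ee_rot: [0.728, 0.685, -0.0, 0.0]
wrist_force: [0.4, -3.5, 0.3]
grip_width: 0.0266
grasp_force: 50.8
```

```bash
python3 f.py
```

```text
13.7 [0.5211 0.0232 0.2183] [-0.14 -3.1  -0.46 -0.66 -0.06 -0.04] [0.7  0.48 0.5  0.04 0.1  0.02]
```

Emit:
carry_out(deltas=[0, -0.0003, 0, 0.001, 0, 0, -0.0002, 0, 0.001, 0, 0, 0, 0, 0.001, 0, 0, 0, 0, 0, 0, 0, 0, 0, 0, 0, 0, 0, 0, 0, 0])

```text
clock: 14.2
eef_pos: [0.521, 0.0231, 0.2153]
ee_rot: [0.728, 0.685, 0.0, -0.0]
wrist_force: [0.9, 3.0, 0.5]
grip_width: 0.0266
grasp_force: 50.9
```

```bash
python3 f.py
```

```text
15.0 [0.521  0.0228 0.2153] [ 0.5   3.55  0.32  0.76 -0.22  0.06] [0.4  0.6  0.62 0.04 0.07 0.03]
```

Emit:
carry_out(deltas=[0, 0.0002, 0, 0, 0, 0, 0, 0, 0, 0, 0, 0, 0, 0, 0, 0, 0, 0, 0, 0], newtons=20)

```text
clock: 15.33
eef_pos: [0.521, 0.0228, 0.2153]
ee_rot: [0.728, 0.685, -0.0, 0.0]
wrist_force: [0.1, 2.8, 0.4]
grip_width: 0.0268
grasp_force: 50.9
```

```bash
python3 f.py
```

```text
16.1333 [0.521  0.0229 0.2153] [-0.57  1.28 -0.1   0.32 -0.01  0.02] [0.38 0.46 0.43 0.07 0.04 0.02]
```

Emit:
carry_out(deltas=[0, 0.0001, 0, 0, 0, 0, 0, 0, 0, 0, 0.33, 0, 0, 0, 0, 0.36, 0, 0, 0, 0, 0.4, 0, 0, 0, 0, 0.5, 0, 0, 0, 0, 0.6, 0, 0, 0, 0, 0.7, 0, 0, 0, 0])

```text
clock: 16.8
eef_pos: [0.5211, 0.023, 0.2153]
ee_rot: [0.728, 0.685, -0.0, 0.0]
wrist_force: [-0.3, 0.2, -1.1]
grip_width: 0.0595
grasp_force: 0.0
```

Run:
```python
from h import *
s=robot.state();print(s['clock'],s['grip_width'],s['wrist_force'],s['grasp_force'])
a=robot.grab_frame('scene');w=robot.grab_frame('wrist')
for i in range(10): robot.grab_frame('side')
w2=robot.grab_frame('wrist');print(cv2.absdiff(w,w2)[:300,200:460].mean(), cv2.phaseCorrelate(*[np.float32(cv2.cvtColor(i,6))[60:240,300:345] for i in (w,w2)]))
cv2.imwrite('pics/k.png',np.hstack([cv2.resize(a[100:260,250:410],(400,400),interpolation=cv2.INTER_CUBIC),cv2.resize(w2[40:300,200:460],(400,400),interpolation=cv2.INTER_CUBIC)]))
```

```text
16.8 0.05954366384746447 [-0.27122583  0.17915563 -1.13774963] 0.0
1.8115 ((0.47657302181420036, 0.02843724022311278), 0.9951886799894734)
```

View pics/k.png

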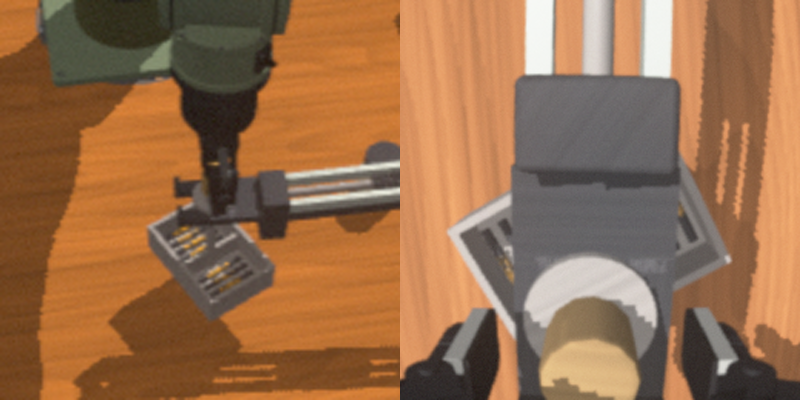

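The caddy hangs still, with the collar on the fork and both fingers clear of the grip. Retreating straight up.

Emit:
carry_out(deltas=[0.7, 0, 0, -0.005, 0, 0.7, 0, 0, -0.01, 0, 0.7, 0, 0, -0.02, 0, 0.7, 0, 0, -0.03, 0, 0.7, 0, 0, -0.03, 0, 0.7, 0, 0, -0.03, 0, 0.7, 0, 0, -0.02, 0, 0.7, 0, 0, 0, 0])

```text
clock: 18.12
eef_pos: [0.5218, 0.0227, 0.3643]
ee_rot: [0.728, 0.685, 0.002, 0.002]
wrist_force: [0.0, -0.0, -0.5]
grip_width: 0.0597
grasp_force: 0.0
```

Run:
```python
from h import *
w=robot.grab_frame('wrist')
for i in range(12): robot.grab_frame('side')
for i in range(4):
    v=robot.grab_frame('wrist');print(cv2.absdiff(w,v)[:230,200:460].mean());w=v
s=robot.state();print(s['clock'],s['eef_pos'],s['wrist_force'])
print(robot.hand_in())
```

```text
7.758561872909699
1.7420512820512821
1.7434894091415831
1.7523745819397993
18.9667 [0.52104735 0.02305568 0.36028269] [-0.12294708 -0.4331791  -0.21294627]
the job is handed in; nothing more can be done
None
```

The caddy hangs by its collar in the fork, the arm had settled under its weight before I let go, and I handed the job in at about 19 s with the robot clear; no verdict came back.

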